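Make up two handle-fitting kits for the grinding bench

ROBOT

A 6-joint arm with a two-finger parallel gripper is mounted at the origin on the work surface. World frame = base frame: x ahead of the robot, y to its left, z up, the work surface at z = 0. Lengths are in mm, angles in rad, forces in N, time in s.
With the tool pointing down it reaches from about 400 to 825 mm from the base axis. Payload 7 kg.
Tool frame: the origin (TCP) lies at the very end of the fingers, on their centre line; the grasp point (between the pads) lies 19 mm behind it; x points along the fingers, y is the direction in which the jaws open and shut, and the axes are right-handed (so a half turn about x gives the same grasp; the last joint's range is limited). The gripper opens to 85 mm and grips with 20 to 120 N. Pads are 22 mm wide; open, the fingers measure 114 mm over their backs; the gripper's body (76 mm by 85 mm) begins 54 mm behind the grasp point. The pads swing forward as they close: fully open they stand 13 mm farther back than shut.
Start: joints at [-0.832, 0.359, 0.012, 0, -1.224, -0.288], TCP at [294.059, -607.556, 231.302] pointing down, gripper open.
Joint ranges: [-3.07, 3.07], [-1.43, 2.12], [-1.02, 1.25], [-3.03, 1.67], [-3.05, -0], [-3.03, 3.03]. Speed limits (rad/s): [2.39, 2.39, 3.01, 3.14, 3.14, 3.14].

INTERFACE

Orientations are given as a unit quaternion [w, x, y, z].
In Python, from bench import arm gives the robot as it stands. The module is installed in compiled form; this text tells all that it offers.
- The arm moves only by the tool drive_tool, never from a script. Its argument "rows" is a list of rows, each a list of 2 entries, a list of its own where there are three numbers: the shift along the tool's x, y, z in mm, then the turn about the tool's x in degrees. In form: [[[dx, dy, dz], spin], ...]. A call has 1 to 10 rows; each row is the pose to reach, as a shift and turn from the pose measured when the call began, along the tool's axes at that moment; what a row does not reach only later rows make up. A row lasts 1/8 s, in which the tool goes at most 62.5 mm and 10.7 degrees, less where a joint would pass 70% of its speed; a pose out of reach is approached as far as the arm can. A call with a gripper value outside its range is refused whole. "fingers" is the finger opening in mm, from 0 to 85.4, set as the call begins (left out, the last holds). The fingers move at their own pace and stop on an object; the grip force is fixed at half the most. Time passes only in rows, so rows that repeat a pose let the fingers close. It gives the time, the measured TCP pose, the force and the opening at its end, in the units of the state.
- arm.observe(): the state, without advancing time (a new reading comes with each control period).
- arm.get_image(name): name is "scene" or "top" or "wrist"; returns a dict with "image" (400x640x3 uint8, red, green, blue), "camera_matrix" (3x3 intrinsics, pixels), "world_from_camera" (4x4, takes a point from camera to world coordinates); the wrist camera has in their place "mount" (4x4, takes a point from camera to tool coordinates, whose origin is the TCP and whose axes are the tool frame's). Camera axes: x right, y down, z forward; pixel columns grow to the right and rows downward; lengths in mm; the calibration is good to about 2 mm. A picture is of the moment at which its call begins: read the wrist's pose just before it. There is no depth.
- arm.hand_in(): hands the job in, once; it reports no verdict.
Trained networks look in a picture, given as the dict that the camera call returned (one of the last four; its "shot" number tells which), for a name from the list of things; names that differ only in an ending like _2 or _b are one class to them, and where a whole thing is asked for, a point or a joint stands for the part that bears it (a point fixed in the world has none). Each returns a list of dicts, best first, with "score" (0 to 1); they miss things now and then, are a little off and sometimes report something else, mostly with a low value. They report only what shows in the picture. A call takes as long as a camera call. They do not tell look-alikes from the thing itself.
- arm.boxes_of(picture, query): "uv" ([column, row] in pixels, amid what is visible of it).
- arm.masks_of(picture, query): "region" (400x640 bool, what is visible of it) and "uv" ([column, row] in pixels, amid what is visible of it).
The state is a dict: "t": time; "joint_pos": joint angles; "qd": joint speeds; "joint_efforts": joint torques, N m; "tool_pos": TCP position; "orientation": TCP orientation; "wrist_force": force on the tool from outside, world axes, zero at the start; "ft_torque": the same for the moment, N m; "gripper_width": opening from 0.0 (shut) to 1.0 (fully open).
Only numpy, scipy, OpenCV 4.12 (cv2) and the standard library are available. Lean on these libraries where they do the work, as an engineer would, in place of code of your own. Each camera call takes 0.05 s, during which the arm holds its last target.

TASK

Make up the two rehandling kits: the blue tray gets the dark red-brown handle, the steel ferrule and the two-tone sharpening stone; the green tray gets the pale handle and the brass ferrule. In each tray the handle lies lengthways in the long bay, the ferrule stands on end in the small square bay and the stone lies lengthways in the middle-sized oblong bay (left empty in the green tray), each flat on the tray's floor and the same way up as it is now. Finish the blue kit before putting anything in the green tray, and leave the grinding wheel, the tin and the hammer where they are.

Things in the scene. Friction and masses are not known exactly. Their poses are not given: they have to be found in the camera images.
- blue_tray: Blue tray. Fixed, does not move. Sheet-steel kit tray 184 (x) x 142 (y) mm, rim and dividers 10 mm high over the bench and 4 mm thick, floor 3 mm above the bench. Origin: centre of its underside. Three bays: the long bay fills the whole +y half, 176 x 65 mm, centre at x 0, y +34.5 mm; on the -y side are the oblong bay towards -x, 110 x 65 mm, centre at x -33, y -34.5 mm, and the square bay towards +x, 62 x 65 mm, centre at x +57, y -34.5 mm. x runs along the long bay.
- green_tray: Green tray. Fixed, does not move. Sheet-steel kit tray 184 (x) x 142 (y) mm, rim and dividers 10 mm high over the bench and 4 mm thick, floor 3 mm above the bench. Origin: centre of its underside. Three bays: the long bay fills the whole +y half, 176 x 65 mm, centre at x 0, y +34.5 mm; on the -y side are the oblong bay towards -x, 110 x 65 mm, centre at x -33, y -34.5 mm, and the square bay towards +x, 62 x 65 mm, centre at x +57, y -34.5 mm. x runs along the long bay.
- dark_handle: Dark red-brown wooden tool handle (grip scale) with three small brass rivets on top, 112 mm long (x), 28 mm wide (y) with flat sides, 24 mm high, the last 20 mm at its -x end 34 mm wide. About 70 g, lies flat. Origin: centre of its underside; z up.
- pale_handle: Pale yellowish wooden tool handle (grip scale) with three small brass rivets on top, 112 mm long (x), 28 mm wide (y) with flat sides, 24 mm high, the last 20 mm at its -x end 34 mm wide. About 70 g, lies flat. Origin: centre of its underside; z up.
- steel_ferrule: Bright silver-grey steel ferrule: plain tube standing on end, 36 mm outside, 28 mm inside diameter, 30 mm high, about 50 g. Origin: centre of its underside; z up along its axis.
- brass_ferrule: Yellow brass ferrule: plain tube standing on end, 32 mm outside, 24 mm inside diameter, 30 mm high, about 50 g. Origin: centre of its underside; z up along its axis.
- stone: Sharpening stone, rectangular block 80 (x) x 34 (y) x 24 mm (z), upper half orange-brown, lower half grey, about 160 g. Origin: centre of its underside; z up.
- wheel: Bystander, leave alone: small dark grey grinding wheel lying flat among the stock, 64 mm diameter, 20 mm thick, white centre with a black dot. Origin: centre of its underside.
- tin: Bystander, leave alone: red tin with a steel lid, 64 mm diameter, 50 mm high. Origin: centre of its underside.
- hammer: Bystander, leave alone: hammer about 240 mm long lying on the bench beyond the stock, at most about 30 mm high, handle along its x and steel head at its +x end. Origin: the middle of its length, at its underside.
Mind the look-alikes: they are no part of the job. Of the things that look like the steel_ferrule, take the one that is nearest to the robot's base at the start. Several things look just like the stone: the one meant starts nearest to the robot's base.

How it is judged:
By the outcome, as a careful person would: the job done as asked, in the order asked, and still so for the second after the job is handed in, with the robot touching nothing.
It also fails if it takes over 120 s, if anything falls off the work surface, if the arm or the gripper's body presses on something with over 40 N, if the wrist force passes 120 N, or if a joint passes its speed limit or range.

## Working session

There is one attempt and no reset: what is moved stays moved. The work goes in short steps, Python scripts to look and compute and a tool call to move; the robot and the scene stay as the last step left them, time stands still between calls to the robot, and variables do not carry over. Pictures are saved under pics/ and viewed, and the job is handed in when it is done.

Besides the shell and the picture viewer there is one more tool, called after ">>>" in YAML: its name, and indented under it one key for each argument. drive_tool: Moves the arm, as the interface text tells. Its arguments: {"type":"object","properties":{"rows":{"type":"array"},"fingers":{"type":"number"}},"required":["rows"]}

```bash
mkdir -p pics; ls
python3 - <<'E'
from bench import arm
import cv2
s=arm.observe(); print(s)
for n in ["scene","top","wrist"]:
    p=arm.get_image(n); cv2.imwrite(f"pics/{n}0.png",p["image"][:,:,::-1])
    print(n,p["camera_matrix"].round(1).tolist(),(p.get("world_from_camera") if "mount" not in p else p["mount"]).round(3).tolist())
E
```

```text
pics
{'t': 0.0, 'joint_pos': array([-8.31919876e-01,  3.59383921e-01,  1.10206634e-02, -3.45724512e-04,
       -1.22410222e+00, -2.88099472e-01]), 'qd': array([ 8.35339186e-04,  5.87133218e-05, -1.19225272e-03, -1.89697152e-03,
       -9.02703383e-04,  2.74574408e-04]), 'joint_efforts': array([-6.46051285e-05, -5.83323669e+01,  2.93416160e+01,  6.93623722e+00,
       -6.05487425e-03, -3.36330345e-05]), 'tool_pos': array([ 293.82354107, -607.13608088,  230.3497791 ]), 'orientation': array([ 0.68904146, -0.15741667,  0.68942102,  0.15855764]), 'wrist_force': array([ 0.10372899,  1.15680385, -0.55613496]), 'ft_torque': array([ 0.02920151, -0.01010428, -0.00969643]), 'gripper_width': 1.0022208184868333}
scene [[450.9, 0.0, 317.3], [0.0, 450.9, 197.5], [0.0, 0.0, 1.0]] [[-0.358, 0.55, -0.754, 1315.948], [0.933, 0.222, -0.282, 260.676], [0.013, -0.805, -0.593, 587.084], [0.0, 0.0, 0.0, 1.0]]
top [[484.9, 0.0, 313.6], [0.0, 484.9, 196.9], [0.0, 0.0, 1.0]] [[0.001, -0.987, 0.161, 412.801], [-1.0, -0.005, -0.028, 17.064], [0.029, -0.161, -0.987, 1175.188], [0.0, 0.0, 0.0, 1.0]]
wrist [[319.5, 0.0, 317.2], [0.0, 319.5, 197.0], [0.0, 0.0, 1.0]] [[0.0, -0.321, 0.947, -142.935], [1.0, -0.0, -0.0, -0.204], [0.0, 0.947, 0.321, -82.215], [0.0, 0.0, 0.0, 1.0]]
```

View pics/top0.png

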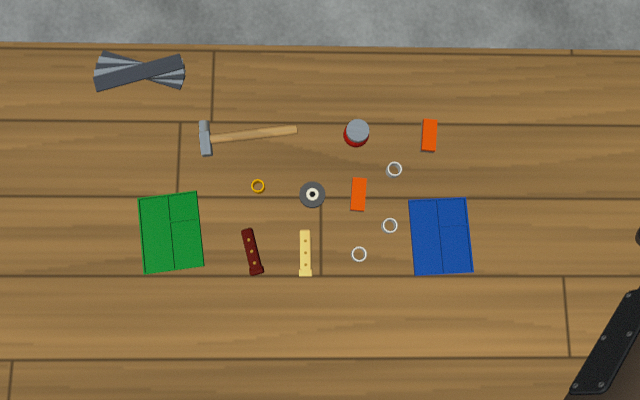

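View pics/scene0.png

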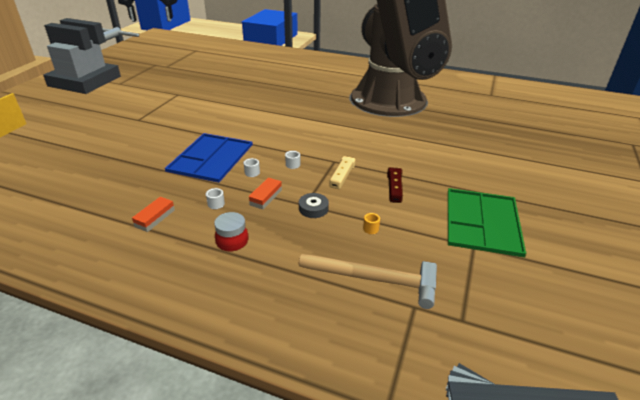

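View pics/wrist0.png

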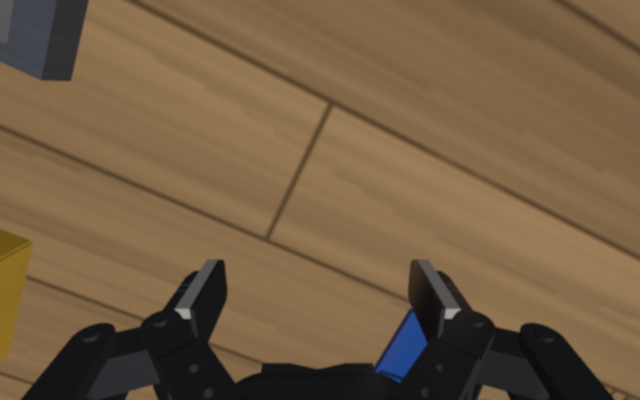

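Run:
```python
import cv2
a=cv2.imread("pics/top0.png")
cv2.imwrite("pics/crA.png",cv2.resize(a[110:285,125:325],None,fx=4,fy=3.4*4/3.4*0+4*0+3.4,interpolation=cv2.INTER_CUBIC))
cv2.imwrite("pics/crB.png",cv2.resize(a[110:285,290:490],None,fx=4,fy=3.4,interpolation=cv2.INTER_CUBIC))
```

```text
(no output)
```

View pics/crA.png

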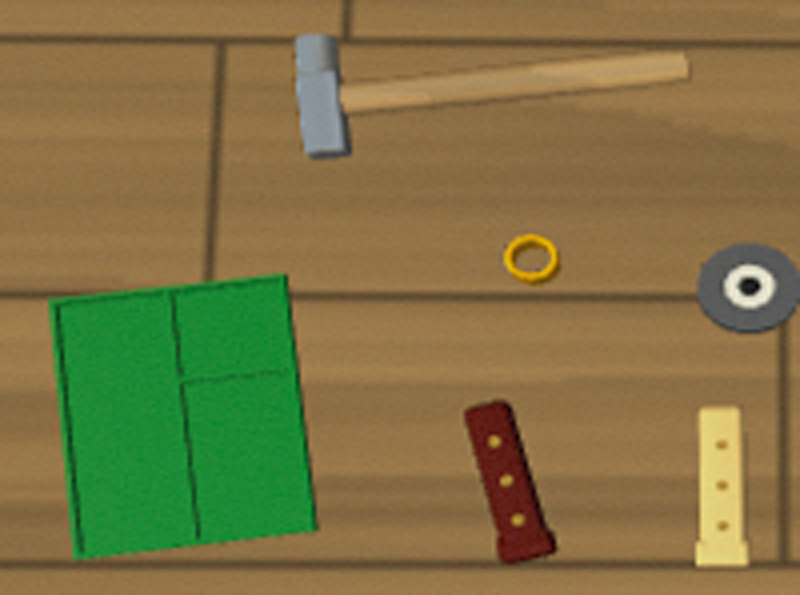

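View pics/crB.png

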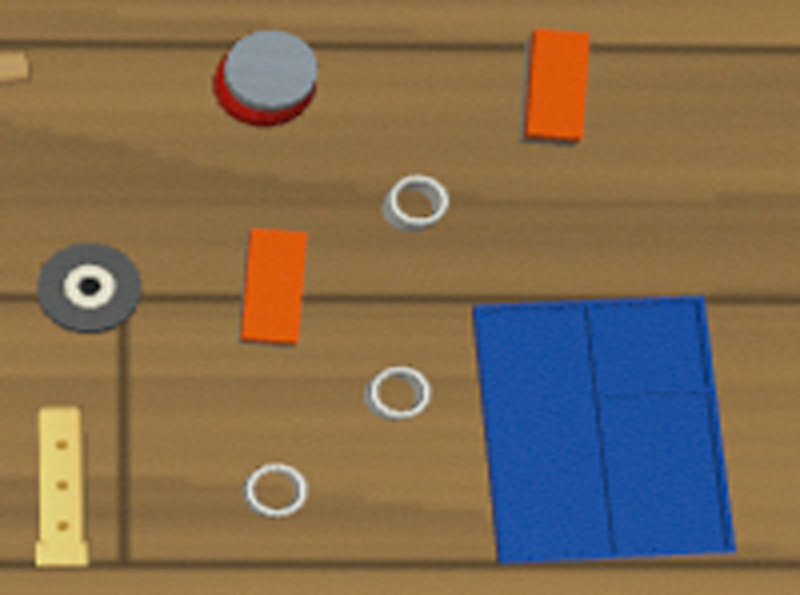

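```bash
cat > h.py <<'E'
import numpy as np, cv2
from scipy.optimize import minimize
def box(l,w,h,x0=0,y0=0,z0=0):
    return np.array([[x0+sx*l/2,y0+sy*w/2,z0+z] for sx in(-1,1) for sy in(-1,1) for z in(0,h)])
def cyl(d,h):
    a=np.linspace(0,2*np.pi,36,endpoint=False)
    return np.array([[d/2*np.cos(t),d/2*np.sin(t),z] for t in a for z in(0,h)])
H=[box(112,28,24),box(20,34,24,-46)]
M=dict(dark_handle=H,pale_handle=H,steel_ferrule=[cyl(36,30)],brass_ferrule=[cyl(32,30)],stone=[box(80,34,24)],
 wheel=[cyl(64,20)],tin=[cyl(64,50)],blue_tray=[box(184,142,10)],green_tray=[box(184,142,10)])
def wfc(p,tool=None):
    return p["world_from_camera"] if tool is None else tool@p["mount"]
def proj(P,K,T):
    C=np.linalg.inv(T); c=P@C[:3,:3].T+C[:3,3]; q=c@K.T; return q[:,:2]/q[:,2:]
def ray(uv,K,T,z):
    d=T[:3,:3]@np.linalg.inv(K)@np.array([uv[0],uv[1],1.]); o=T[:3,3]; return o+d*(z-o[2])/d[2]
def place(parts,x,y,th,z=0):
    c,s=np.cos(th),np.sin(th);R=np.array([[c,-s,0],[s,c,0],[0,0,1]])
    return [P@R.T+[x,y,z] for P in parts]
def sil(parts,K,T,S=4,off=(0,0),shape=(400,640)):
    m=np.zeros((shape[0]*S,shape[1]*S),np.uint8)
    for P in parts:
        h=cv2.convexHull(((proj(P,K,T)-off+.5)*S-.5).astype(np.float32))
        cv2.fillConvexPoly(m,np.round(h*16).astype(np.int32),255,shift=4)
    return cv2.resize(m,shape[::-1],interpolation=cv2.INTER_AREA)/255.
def fit(name,region,K,T,x,y,th,z=0,sym=False):
    r=region.astype(np.uint8); 
    cs=cv2.findContours(r,cv2.RETR_EXTERNAL,cv2.CHAIN_APPROX_NONE)[0]
    c=max(cs,key=cv2.contourArea); f=np.zeros_like(r); cv2.drawContours(f,[c],-1,1,-1)
    bx,by,bw,bh=cv2.boundingRect(c); p=12
    x0,y0=max(bx-p,0),max(by-p,0); x1,y1=min(bx+bw+p,640),min(by+bh+p,400)
    tgt=f[y0:y1,x0:x1].astype(float)
    def cost(v):
        m=sil(place(M[name],v[0],v[1],0 if sym else v[2]/100,z),K,T,6,(x0,y0),tgt.shape)
        return np.abs(m-tgt).sum()/tgt.sum()
    best=None
    for d in ([0] if sym else [-15,0,15]):
        s=np.array([x,y,th*100+d]); 
        q=minimize(cost,s,method="Nelder-Mead",options=dict(initial_simplex=np.array([s,s+[12,0,0],s+[0,12,0],s+[0,0,20]]),xatol=.05,fatol=1e-5))
        if best is None or q.fun<best.fun: best=q
    return best.x[0],best.x[1],best.x[2]/100,best.fun
E
python3 - <<'E'
from h import *; from bench import arm
for cam in ["top","scene"]:
    p=arm.get_image(cam);K=p["camera_matrix"];T=wfc(p)
    for n in M:
        for d in arm.masks_of(p,n):
            if d["score"]<.3: continue
            h=M[n][0][:,2].max()
            w=ray(d["uv"],K,T,h/2)
            x,y,t,f=fit(n,d["region"],K,T,w[0],w[1],0.,sym=M[n][0].shape[0]>8)
            print(cam,n,round(d["score"],2),np.round(d["uv"]),"xy %.1f %.1f th %.1fdeg err %.3f dist %.0f"%(x,y,np.degrees(t),f,np.hypot(x,y)))
    if cam=="top": print([ (round(d["score"],2),np.round(d["uv"])) for d in arm.boxes_of(p,"hammer")])
E
```

```text
top dark_handle 0.62 [250. 253.] xy 470.8 132.0 th 14.5deg err 0.067 dist 489
top pale_handle 0.89 [304. 257.] xy 467.7 4.4 th 2.2deg err 0.072 dist 468
top steel_ferrule 0.64 [390. 232.] xy 532.5 -195.5 th -10.8deg err 2.647 dist 567
top steel_ferrule 0.6 [398. 171.] xy 670.8 -211.6 th 1.8deg err 1.060 dist 703
top steel_ferrule 0.56 [353. 255.] xy 460.4 -101.5 th 2.4deg err 7.495 dist 471
top brass_ferrule 0.57 [254. 182.] xy 628.8 119.5 th 11.2deg err 0.873 dist 640
top stone 0.8 [360. 195.] xy 609.9 -124.0 th -5.4deg err 0.057 dist 622
top stone 0.78 [426. 136.] xy 759.8 -301.8 th -5.4deg err 0.055 dist 818
top wheel 0.9 [314. 196.] xy 609.3 -11.6 th 0.2deg err 0.050 dist 609
top tin 0.66 [357. 132.] xy 758.8 -118.7 th -1.0deg err 0.252 dist 768
top blue_tray 0.56 [439. 238.] xy 510.7 -324.0 th 3.0deg err 0.017 dist 605
top green_tray 0.72 [172. 228.] xy 518.1 328.1 th 8.0deg err 0.017 dist 613
top green_tray 0.35 [236. 133.] xy 907.4 317.3 th -242.5deg err 1.000 dist 961
[(0.85, array([232., 132.]))]
scene dark_handle 0.66 [394. 184.] xy 467.8 131.1 th 13.8deg err 0.155 dist 486
[... 375 characters left out ...]
8deg err 0.036 dist 622
scene stone 0.62 [152. 215.] xy 759.9 -302.4 th -5.5deg err 0.061 dist 818
scene stone 0.42 [393. 185.] xy 465.9 129.1 th 14.0deg err 0.313 dist 483
scene wheel 0.86 [313. 204.] xy 609.3 -11.2 th 3.4deg err 0.057 dist 609
scene wheel 0.55 [380. 271.] xy 756.1 116.8 th 23.8deg err 0.985 dist 765
scene wheel 0.35 [291. 159.] xy 451.7 -127.1 th 4.0deg err 1.130 dist 469
scene tin 0.71 [232. 229.] xy 760.3 -121.9 th 3.8deg err 0.163 dist 770
scene blue_tray 0.78 [208. 158.] xy 510.8 -323.7 th 2.7deg err 0.025 dist 605
scene blue_tray 0.3 [227. 229.] xy 791.9 -189.7 th -69.6deg err 0.997 dist 814
scene green_tray 0.77 [482. 223.] xy 517.8 328.3 th 7.9deg err 0.019 dist 613
```

```bash
cat >> h.py <<'E'
def q2R(q):
    from scipy.spatial.transform import Rotation as Ro
    return Ro.from_quat([q[1],q[2],q[3],q[0]]).as_matrix()
def toolT(s):
    T=np.eye(4);T[:3,:3]=q2R(s["orientation"]);T[:3,3]=s["tool_pos"];return T
def plan(s,x,y,z,yaw):
    """yaw deg: object's long axis direction; tool y is set perpendicular to it"""
    T=toolT(s);R=T[:3,:3]
    sh=R.T@(np.array([x,y,z])-T[:3,3])
    cur=np.degrees(np.arctan2(R[1,1],R[0,1])); want=yaw+90
    d=(want-cur+90)%180-90    # world yaw change
    print("pos",s["tool_pos"].round(1),"tool x axis",R[:,0].round(3),"tooly yaw %.1f j6 %.2f"%(cur,s["joint_pos"][5]))
    print("shift",sh.round(1),"spin %.1f (alt %.1f)"%(-d,-d+180 if d>0 else -d-180))
E
python3 - <<'E'
from h import *; from bench import arm
p=arm.get_image("top");K=p["camera_matrix"];T=wfc(p); a=p["image"].astype(int)
def ring(u,v,mk,nm):
    m=np.zeros((400,640),np.uint8); v0,u0=int(v)-12,int(u)-12
    m[v0:v0+24,u0:u0+24]=mk[v0:v0+24,u0:u0+24]
    c=max(cv2.findContours(m,cv2.RETR_EXTERNAL,cv2.CHAIN_APPROX_NONE)[0],key=cv2.contourArea)
    b=cv2.boundingRect(c)
    w=ray((b[0]+b[2]/2-.5,b[1]+b[3]/2-.5),K,T,30); print(nm,b,w.round(1),"dist",np.hypot(*w[:2]).round())
sat=a.max(2)-a.min(2)
for u,v in [(359,254),(390,226),(394,169)]: ring(u,v,(sat<40)&(a.min(2)>150),"steel")
ring(258,186,(a[:,:,0]>190)&(a[:,:,2]<60),"brass")
plan(arm.observe(),469.5,131.7,100,14.3)
E
```

```text
steel (352, 247, 15, 15) [ 463.5 -122.7   30. ] dist 479.0
steel (383, 218, 15, 15) [ 532.3 -197.7   30. ] dist 568.0
steel (387, 162, 15, 14) [ 670.1 -210.9   30. ] dist 703.0
brass (251, 179, 13, 13) [627.3 120.1  30. ] dist 639.0
pos [ 294.1 -607.6  231.3] tool x axis [ 0.  0. -1.] tooly yaw 115.8 j6 -0.29
shift [131.3 589.  480. ] spin 11.5 (alt -168.5)
```

Candidates: steel ferrule (359,254) 479 mm, (390,226) 568 mm and (394,169) 703 mm, so I take the first. Stone (359,194) 622 mm and (429,135) 818 mm, so I take the first. The dark handle is at (251,252) and the pale one at (304,255), told apart by colour. The crops above confirm these choices.

>>> drive_tool:
  rows:
    - [[0, 50, 40], 3]
    - [[0, 110, 90], 6]
    - [[20, 170, 140], 9]
    - [[40, 230, 190], 11.5]
    - [[60, 300, 240], 11.5]
    - [[60, 360, 290], 11.5]
    - [[60, 420, 340], 11.5]
    - [[60, 470, 385], 11.5]
    - [[60, 530, 432], 11.5]
    - [[60, 589, 480], 11.5]
  fingers: 60

```text
t: 2.5
tool_pos: [437.2, -2.5, 173.9]
orientation: [0.702, -0.088, 0.701, 0.088]
wrist_force: [1.5, -0.6, 0.1]
gripper_width: 0.703
```

>>> drive_tool:
  rows:
    - [[0, 0, 0], 0]

```text
t: 2.62
tool_pos: [438.2, 1.1, 174.2]
orientation: [0.702, -0.09, 0.7, 0.091]
wrist_force: [0.3, -0.2, 0.3]
gripper_width: 0.702
```

```bash
cat > look.py <<'E'
from h import *; from bench import arm; import sys
def look(fn,names,draw=True):
    s=arm.observe(); p=arm.get_image("wrist");K=p["camera_matrix"];T=wfc(p,toolT(s)); im=p["image"][:,:,::-1].copy()
    for n,guess in names:
        for d in arm.masks_of(p,n)[:3]:
            w=ray(d["uv"],K,T,M[n][0][:,2].max()/2)
            print(n,round(d["score"],2),np.round(d["uv"]),w.round(1))
        P=place(M[n],guess[0],guess[1],np.radians(guess[2]),guess[3])
        for q in P:
            cv2.polylines(im,[cv2.convexHull(proj(q,K,T).astype(np.float32)).astype(np.int32)],True,(255,255,0),1)
    cv2.imwrite(fn,im); return s
E
python3 - <<'E'
from look import *
s=look("pics/w1.png",[("dark_handle",(469.5,131.7,14.3,0))])
plan(s,469.5,131.7,8,14.3)
E
```

```text
pos [438.2   1.1 174.2] tool x axis [ 0.003  0.001 -1.   ] tooly yaw 104.7 j6 -1.77
shift [166.4 118.4  62.9] spin 0.4 (alt -179.6)
```

View pics/w1.png

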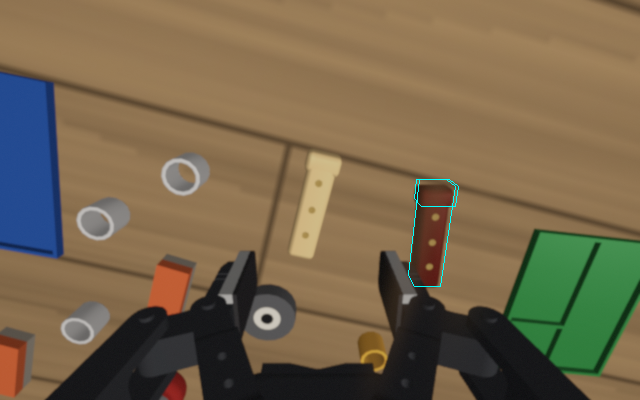

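The wrist view shows the dark handle at (435,235) under the predicted outline. I'll move over it and go down.

>>> drive_tool:
  rows:
    - [[20, 50, 30], 0.4]
    - [[60, 100, 55], 0.4]
    - [[90, 118.4, 63], 0.4]
    - [[110, 118.4, 63], 0.4]
    - [[110, 118.4, 63], 0.4]
  fingers: 60

```text
t: 3.35
tool_pos: [467.7, 126.7, 62.7]
orientation: [0.701, -0.087, 0.703, 0.086]
wrist_force: [-0.5, -0.3, 0.8]
gripper_width: 0.707
```

Run:
```python
from look import *
s=look("pics/w2.png",[("dark_handle",(469.5,131.7,14.3,0))])
plan(s,469.5,131.7,8,14.3)
```

```text
dark_handle 0.85 [323. 217.] [464.2 129.5  12. ]
pos [467.7 126.7  62.7] tool x axis [-0.002 -0.002 -1.   ] tooly yaw 104.0 j6 -2.00
shift [54.7  4.4  3. ] spin -0.3 (alt 179.7)
```

View pics/w2.png

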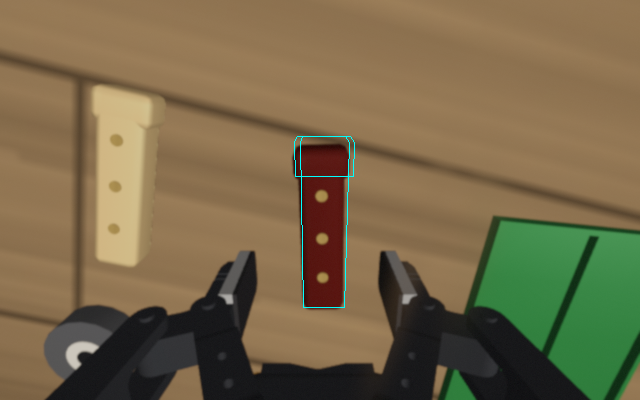

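Handle at (322,225), centred on the outline to within about 2 mm. Going down.

>>> drive_tool:
  rows:
    - [[10, 4.4, 2], 0]
    - [[25, 4.4, 2], 0]
    - [[40, 4.4, 2], 0]
    - [[50, 4.4, 2], 0]
    - [[54.7, 4.4, 2], 0]
    - [[54.7, 4.4, 2], 0]
    - [[54.7, 4.4, 2], 0]

```text
t: 4.32
tool_pos: [470.3, 132.6, 10.3]
orientation: [0.703, -0.086, 0.701, 0.086]
wrist_force: [0.8, 1.0, 0.3]
gripper_width: 0.704
```

>>> drive_tool:
  rows:
    - [[0, 0, 0], 0]
    - [[0, 0, 0], 0]
    - [[0, 0, 0], 0]
    - [[0, 0, 0], 0]
    - [[0, 0, 0], 0]
    - [[0, 0, 0], 0]
  fingers: 0

```text
t: 5.08
tool_pos: [470.6, 132.8, 10.9]
orientation: [0.703, -0.086, 0.701, 0.087]
wrist_force: [-1.3, 0.2, 5.5]
gripper_width: 0.307
```

>>> drive_tool:
  rows:
    - [[-15, 0, 0], 0]
    - [[-50, 0, 0], 0]
    - [[-90, 0, 0], 0]
    - [[-90, 0, 0], 0]

```text
t: 5.58
tool_pos: [472.1, 133.9, 104.0]
orientation: [0.705, -0.085, 0.699, 0.088]
wrist_force: [0.2, 0.0, -1.6]
gripper_width: 0.306
```

```bash
cat >> h.py <<'E'
TR=dict(blue=(510.8,-323.9,2.9),green=(518.0,328.2,8.0))
def bay(t,bx,by):
    x,y,a=TR[t];c,s=np.cos(np.radians(a)),np.sin(np.radians(a)); return x+c*bx-s*by,y+s*bx+c*by,a
E
python3 - <<'E'
from look import *
s=look("pics/w3.png",[("dark_handle",(469.5,131.7,14.3,90))])
x,y,a=bay("blue",0,34.5); print(x,y,a)
plan(s,x,y,11,a)
E
```

```text
dark_handle 0.74 [319. 248.] [513.2 145.6  12. ]
509.0545435673534 -289.44418217714554 2.9
pos [472.1 133.9 104. ] tool x axis [ 0.008  0.005 -1.   ] tooly yaw 104.1 j6 -2.01
shift [  91.3 -419.9  -67.8] spin 11.2 (alt -168.8)
```

View pics/w3.png

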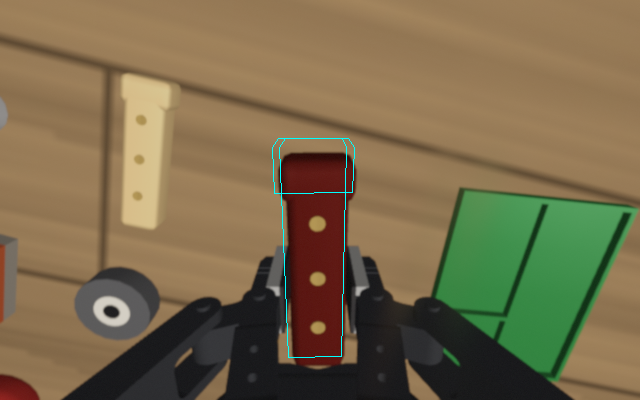

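Dark handle gripped (opening about 26 mm), held level at (318,255). Carrying it to the blue tray.

>>> drive_tool:
  rows:
    - [[0, -30, -5], 0]
    - [[0, -80, -10], 2]
    - [[0, -130, -18], 4]
    - [[0, -180, -27], 6]
    - [[0, -230, -36], 8]
    - [[0, -280, -45], 10]
    - [[0, -330, -53], 11]
    - [[0, -380, -61], 11.2]
    - [[0, -420, -68], 11.2]
    - [[0, -420, -68], 11.2]

```text
t: 6.92
tool_pos: [504.9, -293.4, 98.3]
orientation: [0.707, -0.015, 0.707, 0.017]
wrist_force: [0.2, -0.4, -0.3]
gripper_width: 0.306
```

>>> drive_tool:
  rows:
    - [[0, 0, 0], 0]
    - [[0, 0, 0], 0]

```text
t: 7.18
tool_pos: [504.3, -292.6, 97.5]
orientation: [0.707, -0.015, 0.707, 0.018]
wrist_force: [-0.8, -0.4, -0.9]
gripper_width: 0.311
```

Run:
```python
from look import *
x,y,a=bay("blue",0,34.5)
s=look("pics/w4.png",[("blue_tray",(*TR["blue"],0))])
plan(s,x,y,15,a)
```

```text
blue_tray 0.78 [248. 155.] [ 471.5 -345.8    5. ]
pos [ 504.3 -292.6   97.5] tool x axis [-0.001  0.003 -1.   ] tooly yaw 92.7 j6 -1.33
shift [82.5  2.7  4.9] spin -0.2 (alt 179.8)
```

View pics/w4.png

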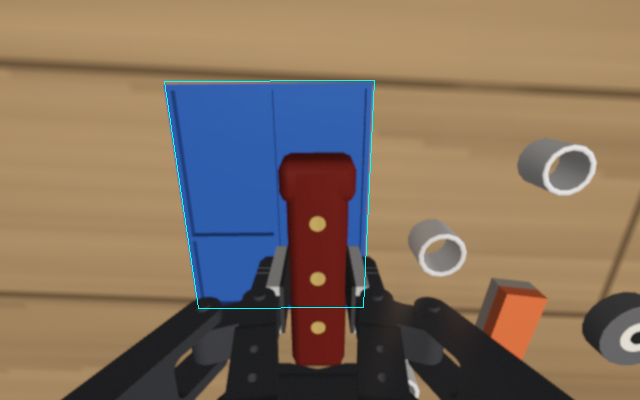

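The tray outline fits exactly and the handle lines up with the long bay. Lowering.

>>> drive_tool:
  rows:
    - [[20, 2.7, 4.9], 0]
    - [[45, 2.7, 4.9], 0]
    - [[65, 2.7, 4.9], 0]
    - [[75, 2.7, 4.9], 0]
    - [[80, 2.7, 4.9], 0]
    - [[82.5, 2.7, 4.9], 0]
    - [[82.5, 2.7, 4.9], 0]
    - [[82.5, 2.7, 4.9], 0]

```text
t: 8.28
tool_pos: [510.0, -289.5, 16.2]
orientation: [0.707, -0.016, 0.706, 0.017]
wrist_force: [-0.6, 1.1, 0.0]
gripper_width: 0.309
```

>>> drive_tool:
  rows:
    - [[1, 0, 0], 0]
    - [[2, 0, 0], 0]
    - [[2, 0, 0], 0]

```text
t: 8.65
tool_pos: [509.9, -289.5, 14.1]
orientation: [0.707, -0.016, 0.706, 0.017]
wrist_force: [-0.4, 0.9, 0.3]
gripper_width: 0.31
```

>>> drive_tool:
  rows:
    - [[0.5, 0, 0], 0]
    - [[0.5, 0, 0], 0]
    - [[0.5, 0, 0], 0]
  fingers: 42

```text
t: 9.02
tool_pos: [509.9, -289.5, 13.7]
orientation: [0.707, -0.016, 0.706, 0.017]
wrist_force: [-0.5, -0.2, -0.4]
gripper_width: 0.489
```

>>> drive_tool:
  rows:
    - [[-10, 0, 0], 0]
    - [[-40, 0, 0], 0]
    - [[-75, 0, 0], 0]
    - [[-85, 0, 0], 0]
    - [[-85, 0, 0], 0]

```text
t: 9.65
tool_pos: [510.3, -289.8, 99.7]
orientation: [0.708, -0.016, 0.706, 0.017]
wrist_force: [0.4, 1.4, 0.2]
gripper_width: 0.493
```

Run:
```python
from look import *
s=look("pics/w5.png",[("steel_ferrule",(463.5,-122.7,0,0))])
plan(s,464,-122.5,95,2.9)
plan(s,464,-122.5,95,-15)
```

```text
steel_ferrule 0.84 [556. 158.] [ 468.2 -118.5   15. ]
steel_ferrule 0.61 [436. 242.] [ 538.9 -194.6   15. ]
pos [ 510.3 -289.8   99.7] tool x axis [ 0.003  0.002 -1.   ] tooly yaw 92.7 j6 -1.34
shift [  5.  169.3 -38.4] spin -0.2 (alt 179.8)
pos [ 510.3 -289.8   99.7] tool x axis [ 0.003  0.002 -1.   ] tooly yaw 92.7 j6 -1.34
shift [  5.  169.3 -38.4] spin 17.7 (alt -162.3)
```

View pics/w5.png

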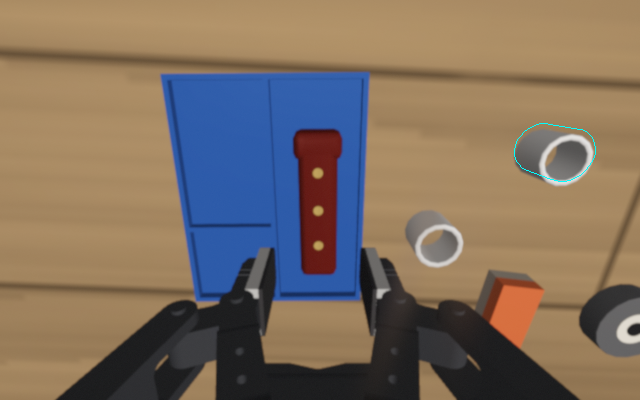

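Handle lies flat in the undivided long bay at (318,200). The steel ferrule I want is at (555,155). Moving over it.

>>> drive_tool:
  rows:
    - [[0, 50, -10], 0]
    - [[0, 105, -22], 0]
    - [[5, 150, -34], 0]
    - [[20, 169, -36], 0]
    - [[30, 169, -36], 0]
    - [[30, 169, -36], 0]
    - [[30, 169, -36], 0]
  fingers: 65

```text
t: 10.62
tool_pos: [465.6, -123.0, 68.3]
orientation: [0.707, -0.015, 0.707, 0.017]
wrist_force: [0.3, -0.3, -0.2]
gripper_width: 0.76
```

Run:
```python
from look import *
s=look("pics/w6.png",[("steel_ferrule",(466,-121.5,0,0))])
plan(s,466,-121.5,11,2.9)
```

```text
steel_ferrule 0.63 [316. 234.] [ 476.5 -122.9   15. ]
pos [ 465.6 -123.    68.3] tool x axis [-0.     0.003 -1.   ] tooly yaw 92.6 j6 -1.67
shift [57.3  1.3  0.4] spin -0.3 (alt 179.7)
```

View pics/w6.png

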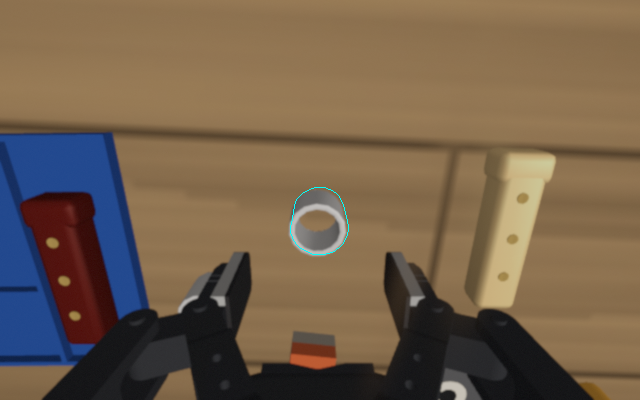

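Ferrule centred at (319,220), and the outline fits to about 1 px.

>>> drive_tool:
  rows:
    - [[15, 0.5, 0.5], 0]
    - [[30, 0.5, 0.5], 0]
    - [[45, 0.5, 0.5], 0]
    - [[54, 0.5, 0.5], 0]
    - [[58, 0.5, 0.5], 0]
    - [[58, 0.5, 0.5], 0]
    - [[58, 0.5, 0.5], 0]

```text
t: 11.6
tool_pos: [466.6, -122.2, 11.1]
orientation: [0.707, -0.015, 0.706, 0.017]
wrist_force: [0.3, 0.1, -0.5]
gripper_width: 0.762
```

>>> drive_tool:
  rows:
    - [[0, 0, 0], 0]
    - [[0, 0, 0], 0]
    - [[0, 0, 0], 0]
    - [[0, 0, 0], 0]
    - [[0, 0, 0], 0]
    - [[0, 0, 0], 0]
  fingers: 0

```text
t: 12.35
tool_pos: [467.0, -122.2, 11.9]
orientation: [0.708, -0.015, 0.706, 0.017]
wrist_force: [-2.3, 0.9, 8.2]
gripper_width: 0.399
```

>>> drive_tool:
  rows:
    - [[-15, 0, 0], 0]
    - [[-50, 0, 0], 0]
    - [[-88, 0, 0], 0]
    - [[-88, 0, 0], 0]
    - [[-88, 0, 0], 0]

```text
t: 12.98
tool_pos: [466.4, -122.4, 99.6]
orientation: [0.708, -0.015, 0.706, 0.017]
wrist_force: [-0.9, -0.3, -1.1]
gripper_width: 0.395
```

Run:
```python
from look import *
x,y,a=bay("blue",57,-34.5);print(x,y)
s=look("pics/w7.png",[("blue_tray",(*TR["blue"],0))])
plan(s,x,y,100,a)
```

```text
569.4724597921453 -355.4720202384818
blue_tray 0.73 [ 61. 233.] [ 505.6 -329.3    5. ]
blue_tray 0.32 [318. 272.] [ 532.3 -118.1    5. ]
pos [ 466.4 -122.4   99.6] tool x axis [ 0.002  0.003 -1.   ] tooly yaw 92.6 j6 -1.67
shift [  -0.9 -237.5   92.3] spin -0.3 (alt 179.7)
```

View pics/w7.png

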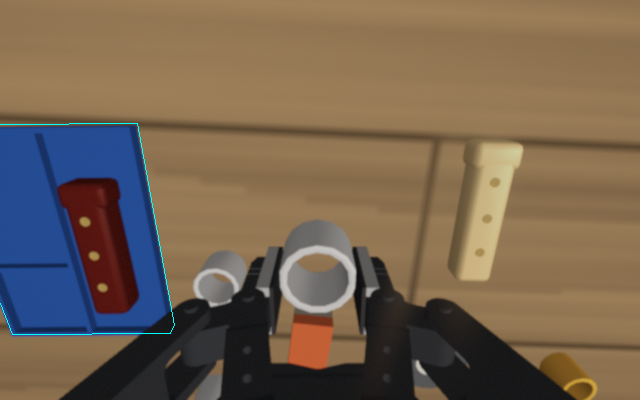

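>>> drive_tool:
  rows:
    - [[0, -35, 12], 0]
    - [[0, -80, 30], 0]
    - [[0, -125, 48], 0]
    - [[0, -170, 66], 0]
    - [[0, -210, 82], 0]
    - [[0, -237.5, 92.3], 0]
    - [[0, -237.5, 92.3], 0]
    - [[0, -237.5, 92.3], 0]
    - [[0, -237.5, 92.3], 0]

```text
t: 14.2
tool_pos: [568.7, -354.7, 97.9]
orientation: [0.707, -0.015, 0.707, 0.018]
wrist_force: [0.4, 0.0, -0.6]
gripper_width: 0.398
```

Run:
```python
from look import *
x,y,a=bay("blue",57,-34.5);print(x,y)
s=look("pics/w8.png",[("blue_tray",(*TR["blue"],0))])
plan(s,x,y,15.5,a)
```

```text
569.4724597921453 -355.4720202384818
blue_tray 0.95 [349. 109.] [ 499.6 -335.1    5. ]
pos [ 568.7 -354.7   97.9] tool x axis [-0.     0.003 -1.   ] tooly yaw 92.7 j6 -1.25
shift [82.4 -1.1  0.8] spin -0.2 (alt 179.8)
```

View pics/w8.png

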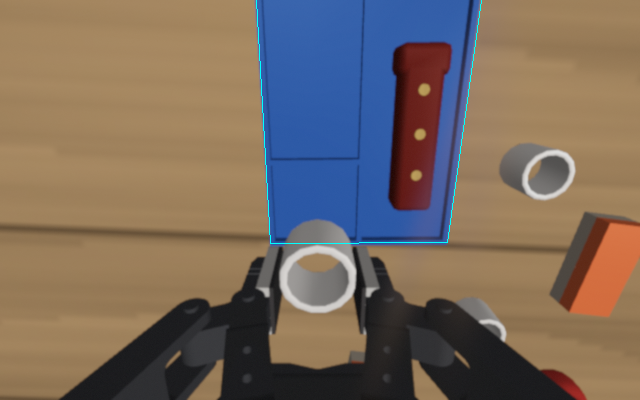

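Ferrule hangs over the square bay side (bay at about (315,205) below). Lowering.

>>> drive_tool:
  rows:
    - [[20, -1, 0.8], 0]
    - [[45, -1, 0.8], 0]
    - [[65, -1, 0.8], 0]
    - [[75, -1, 0.8], 0]
    - [[80, -1, 0.8], 0]
    - [[82, -1, 0.8], 0]
    - [[83, -1, 0.8], 0]
    - [[83, -1, 0.8], 0]

```text
t: 15.3
tool_pos: [570.2, -355.6, 16.0]
orientation: [0.707, -0.016, 0.706, 0.018]
wrist_force: [0.2, 0.7, 0.4]
gripper_width: 0.397
```

>>> drive_tool:
  rows:
    - [[0.5, 0, 0], 0]
    - [[0.5, 0, 0], 0]

```text
t: 15.55
tool_pos: [570.2, -355.6, 15.6]
orientation: [0.707, -0.016, 0.706, 0.017]
wrist_force: [-0.1, -0.2, -0.6]
gripper_width: 0.401
```

>>> drive_tool:
  rows:
    - [[0.5, 0, 0], 0]
    - [[1, 0, 0], 0]
    - [[1, 0, 0], 0]

```text
t: 15.92
tool_pos: [570.3, -355.7, 15.0]
orientation: [0.708, -0.016, 0.706, 0.017]
wrist_force: [-1.5, 0.1, 4.0]
gripper_width: 0.4
```

>>> drive_tool:
  rows:
    - [[0, 0, 0], 0]
    - [[0, 0, 0], 0]
    - [[0, 0, 0], 0]
  fingers: 46

```text
t: 16.3
tool_pos: [570.3, -355.6, 14.8]
orientation: [0.707, -0.016, 0.706, 0.017]
wrist_force: [0.4, 0.2, 0.2]
gripper_width: 0.541
```

>>> drive_tool:
  rows:
    - [[-10, 0, 0], 0]
    - [[-40, 0, 0], 0]
    - [[-75, 0, 0], 0]
    - [[-85, 0, 0], 0]
    - [[-85, 0, 0], 0]

```text
t: 16.92
tool_pos: [570.6, -356.0, 101.0]
orientation: [0.708, -0.016, 0.706, 0.017]
wrist_force: [1.1, 1.2, -0.6]
gripper_width: 0.538
```

Run:
```python
from look import *
s=look("pics/w9.png",[("stone",(609.9,-123.7,-5.2,0)),("steel_ferrule",(569.5,-355.5,0,3))])
plan(s,610,-123.7,100,-5.2)
```

```text
stone 0.64 [597. 260.] [ 611.5 -123.3   12. ]
stone 0.58 [366. 354.] [ 718.1 -303.9   12. ]
steel_ferrule 0.94 [539. 165.] [ 533.9 -194.9   15. ]
steel_ferrule 0.88 [317. 217.] [ 582.5 -355.2   15. ]
steel_ferrule 0.58 [483. 306.] [ 658.7 -209.1   15. ]
pos [ 570.6 -356.   101. ] tool x axis [ 0.003  0.002 -1.   ] tooly yaw 92.7 j6 -1.25
shift [  1.6 230.2  50.3] spin 7.9 (alt -172.1)
```

View pics/w9.png

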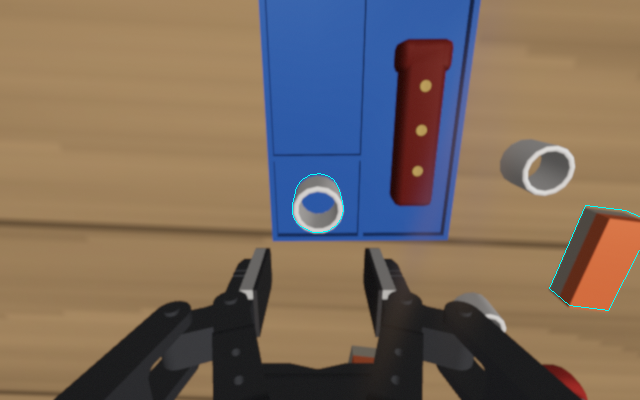

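Ferrule stands centred in the square bay at (318,203). The stone at (597,260) fits its outline. Next, the stone.

>>> drive_tool:
  rows:
    - [[0, 50, 10], 2]
    - [[0, 110, 24], 4]
    - [[0, 170, 37], 7]
    - [[10, 215, 47], 7.9]
    - [[20, 230.2, 50.3], 7.9]
    - [[30, 230.2, 50.3], 7.9]
    - [[30, 230.2, 50.3], 7.9]
    - [[30, 230.2, 50.3], 7.9]
  fingers: 60

```text
t: 18.08
tool_pos: [608.7, -124.4, 69.3]
orientation: [0.706, 0.034, 0.707, -0.032]
wrist_force: [-0.1, 1.6, -0.0]
gripper_width: 0.702
```

Run:
```python
from look import *
s=look("pics/w10.png",[("stone",(610,-123.7,-5.2,0))])
plan(s,610,-123.7,10,-5.2)
```

```text
stone 0.97 [318. 216.] [ 607.9 -123.7   12. ]
pos [ 608.7 -124.4   69.3] tool x axis [-0.001  0.003 -1.   ] tooly yaw 84.7 j6 -1.77
shift [59.3  0.6  1.2] spin -0.1 (alt 179.9)
```

View pics/w10.png

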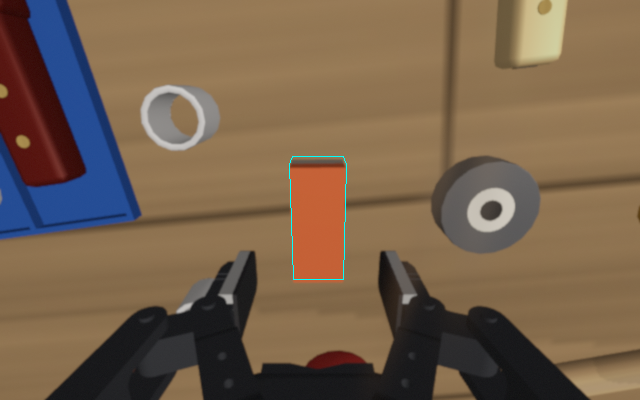

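Stone at (318,218) exactly in its outline, with free space on both sides.

>>> drive_tool:
  rows:
    - [[15, 0.6, 1.2], 0]
    - [[30, 0.6, 1.2], 0]
    - [[45, 0.6, 1.2], 0]
    - [[56, 0.6, 1.2], 0]
    - [[61, 0.6, 1.2], 0]
    - [[61, 0.6, 1.2], 0]
    - [[61, 0.6, 1.2], 0]

```text
t: 19.05
tool_pos: [610.7, -123.5, 9.2]
orientation: [0.707, 0.034, 0.706, -0.031]
wrist_force: [0.2, 0.3, -0.5]
gripper_width: 0.705
```

>>> drive_tool:
  rows:
    - [[0, 0, 0], 0]
    - [[0, 0, 0], 0]
    - [[0, 0, 0], 0]
    - [[0, 0, 0], 0]
    - [[0, 0, 0], 0]
    - [[0, 0, 0], 0]
  fingers: 0

```text
t: 19.8
tool_pos: [611.2, -123.4, 10.1]
orientation: [0.707, 0.034, 0.706, -0.031]
wrist_force: [-1.2, 0.3, 5.3]
gripper_width: 0.384
```

>>> drive_tool:
  rows:
    - [[-15, 0, 0], 0]
    - [[-50, 0, 0], 0]
    - [[-90, 0, 0], 0]
    - [[-90, 0, 0], 0]
    - [[-90, 0, 0], 0]

```text
t: 20.42
tool_pos: [610.7, -123.7, 100.4]
orientation: [0.707, 0.034, 0.705, -0.031]
wrist_force: [-0.4, 0.3, -1.7]
gripper_width: 0.384
```

Run:
```python
from look import *
x,y,a=bay("blue",-33,-34.5);print(x,y)
s=look("pics/w11.png",[("blue_tray",(*TR["blue"],0))])
plan(s,x,y,100,a)
```

```text
479.5877176455685 -360.025384845386
blue_tray 0.73 [104. 132.] [ 545.  -274.7    5. ]
pos [ 610.7 -123.7  100.4] tool x axis [ 0.003  0.004 -1.   ] tooly yaw 84.7 j6 -1.77
shift [  -0.8 -247.5 -108.7] spin -8.2 (alt 171.8)
```

View pics/w11.png

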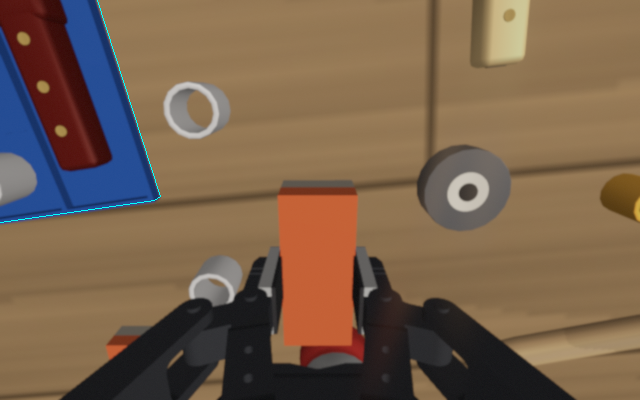

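Stone held level. Carrying it to the oblong bay.

>>> drive_tool:
  rows:
    - [[0, -35, -15], -1]
    - [[0, -80, -35], -3]
    - [[0, -125, -55], -5]
    - [[0, -170, -75], -7]
    - [[0, -215, -95], -8.2]
    - [[0, -247.5, -108.7], -8.2]
    - [[0, -247.5, -108.7], -8.2]
    - [[0, -247.5, -108.7], -8.2]
    - [[0, -247.5, -108.7], -8.2]

```text
t: 21.65
tool_pos: [479.4, -359.4, 98.0]
orientation: [0.707, -0.017, 0.707, 0.02]
wrist_force: [1.1, -0.0, -1.8]
gripper_width: 0.38
```

Run:
```python
from look import *
x,y,a=bay("blue",-33,-34.5);print(x,y)
s=look("pics/w12.png",[("blue_tray",(*TR["blue"],0))])
plan(s,x,y,14,a)
```

```text
479.5877176455685 -360.025384845386
blue_tray 0.87 [373. 164.] [ 448.9 -318.5    5. ]
pos [ 479.4 -359.4   98. ] tool x axis [ 0.     0.004 -1.   ] tooly yaw 93.0 j6 -1.20
shift [84.  -1.   0.1] spin 0.1 (alt -179.9)
```

View pics/w12.png

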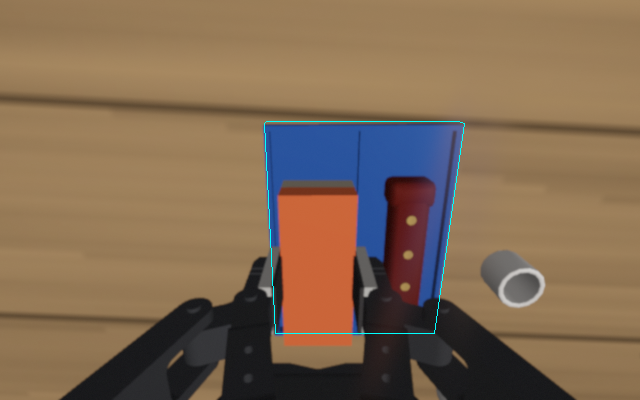

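>>> drive_tool:
  rows:
    - [[20, -1, 0], 0]
    - [[45, -1, 0], 0]
    - [[65, -1, 0], 0]
    - [[75, -1, 0], 0]
    - [[80, -1, 0], 0]
    - [[83, -1, 0], 0]
    - [[84.5, -1, 0], 0]
    - [[84.5, -1, 0], 0]

```text
t: 22.75
tool_pos: [479.9, -360.2, 14.1]
orientation: [0.707, -0.017, 0.706, 0.02]
wrist_force: [-0.0, 0.6, -2.3]
gripper_width: 0.384
```

>>> drive_tool:
  rows:
    - [[0.5, 0, 0], 0]
    - [[1, 0, 0], 0]
    - [[1, 0, 0], 0]

```text
t: 23.12
tool_pos: [479.9, -360.2, 13.1]
orientation: [0.707, -0.017, 0.706, 0.02]
wrist_force: [-0.4, -0.3, -1.0]
gripper_width: 0.378
```

>>> drive_tool:
  rows:
    - [[0.5, 0, 0], 0]
    - [[0.5, 0, 0], 0]

```text
t: 23.38
tool_pos: [479.9, -360.2, 13.1]
orientation: [0.707, -0.017, 0.706, 0.02]
wrist_force: [-1.0, 1.5, 4.8]
gripper_width: 0.379
```

>>> drive_tool:
  rows:
    - [[0, 0, 0], 0]
    - [[0, 0, 0], 0]
    - [[0, 0, 0], 0]
  fingers: 44

```text
t: 23.75
tool_pos: [479.9, -360.3, 13.0]
orientation: [0.707, -0.017, 0.706, 0.019]
wrist_force: [0.1, -0.2, -0.6]
gripper_width: 0.516
```

>>> drive_tool:
  rows:
    - [[-10, 0, 0], 0]
    - [[-40, 0, 0], 0]
    - [[-75, 0, 0], 0]
    - [[-85, 0, 0], 0]
    - [[-85, 0, 0], 0]

```text
t: 24.38
tool_pos: [480.2, -360.6, 99.0]
orientation: [0.708, -0.018, 0.706, 0.019]
wrist_force: [-0.2, 0.5, -0.4]
gripper_width: 0.518
```

Run:
```python
from look import *
x,y,a=bay("blue",-33,-34.5)
s=look("pics/w13.png",[("stone",(x,y,a,3)),("steel_ferrule",(569.5,-355.5,0,3)),("pale_handle",(467.7,4.4,2.2,0))])
plan(s,467.5,4.3,100,2.4)
```

```text
stone 0.62 [318. 203.] [ 481.4 -359.4   12. ]
steel_ferrule 0.87 [512. 276.] [ 535.9 -197.2   15. ]
steel_ferrule 0.77 [316. 310.] [ 577.6 -356.1   15. ]
steel_ferrule 0.72 [444. 394.] [ 666.9 -229.6   15. ]
pos [ 480.2 -360.6   99. ] tool x axis [ 0.003  0.003 -1.   ] tooly yaw 93.0 j6 -1.19
shift [-1.000e-01  3.651e+02  6.300e+00] spin 0.6 (alt -179.4)
```

View pics/w13.png

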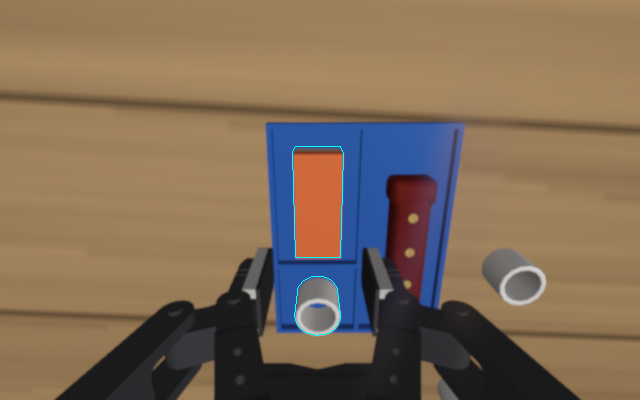

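The blue kit is complete: stone at (318,203) inside its bay, ferrule at (318,312), handle at (410,235). On to the pale handle.

>>> drive_tool:
  rows:
    - [[-2, 45, 1], 0]
    - [[-2, 100, 2], 0]
    - [[-2, 155, 3], 0.6]
    - [[-2, 210, 4], 0.6]
    - [[-2, 265, 5], 0.6]
    - [[5, 320, 6], 0.6]
    - [[15, 355, 6.3], 0.6]
    - [[30, 365.1, 6.3], 0.6]
    - [[30, 365.1, 6.3], 0.6]
    - [[30, 365.1, 6.3], 0.6]
  fingers: 60

```text
t: 25.82
tool_pos: [466.4, 4.4, 68.2]
orientation: [0.707, -0.013, 0.707, 0.016]
wrist_force: [0.8, 0.4, 0.3]
gripper_width: 0.698
```

>>> drive_tool:
  rows:
    - [[0, 0, 0], 0]

```text
t: 25.95
tool_pos: [466.6, 3.8, 68.6]
orientation: [0.707, -0.013, 0.707, 0.016]
wrist_force: [0.1, -0.3, 0.1]
gripper_width: 0.703
```

Run:
```python
from look import *
s=look("pics/w14.png",[("pale_handle",(467.5,4.3,2.4,0))])
plan(s,467.5,4.3,10,2.4)
```

```text
pale_handle 0.57 [314. 212.] [462.7   1.8  12. ]
pos [466.6   3.8  68.6] tool x axis [-0.001  0.004 -1.   ] tooly yaw 92.3 j6 -1.96
shift [58.6  0.2  0.9] spin -0.1 (alt 179.9)
```

View pics/w14.png

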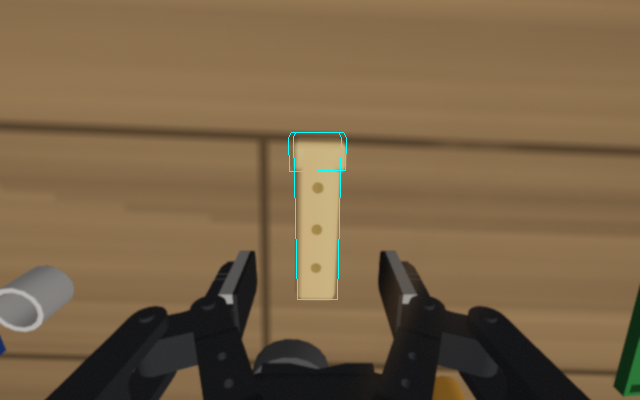

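Pale handle at (317,220), matching its outline.

>>> drive_tool:
  rows:
    - [[15, 0, 1], 0]
    - [[30, 0, 1], 0]
    - [[45, 0, 1], 0]
    - [[55, 0, 1], 0]
    - [[59, 0, 1], 0]
    - [[59, 0, 1], 0]
    - [[59, 0, 1], 0]

```text
t: 26.92
tool_pos: [467.9, 4.2, 10.0]
orientation: [0.707, -0.013, 0.707, 0.016]
wrist_force: [-0.5, -0.1, 0.2]
gripper_width: 0.705
```

>>> drive_tool:
  rows:
    - [[0, 0, 0], 0]
    - [[0, 0, 0], 0]
    - [[0, 0, 0], 0]
    - [[0, 0, 0], 0]
    - [[0, 0, 0], 0]
    - [[0, 0, 0], 0]
  fingers: 0

```text
t: 27.68
tool_pos: [468.3, 4.4, 10.7]
orientation: [0.707, -0.013, 0.707, 0.016]
wrist_force: [-1.2, 0.3, 7.0]
gripper_width: 0.312
```

>>> drive_tool:
  rows:
    - [[-15, 0, 0], 0]
    - [[-50, 0, 0], 0]
    - [[-90, 0, 0], 0]
    - [[-90, 0, 0], 0]
    - [[-90, 0, 0], 0]

```text
t: 28.3
tool_pos: [467.7, 4.0, 100.4]
orientation: [0.707, -0.013, 0.707, 0.016]
wrist_force: [0.1, 0.5, -0.6]
gripper_width: 0.312
```

Run:
```python
from look import *
x,y,a=bay("green",0,34.5);print(x,y)
s=look("pics/w15.png",[("green_tray",(*TR["green"],0))])
plan(s,x,y,100,a)
```

```text
513.1985280168777 362.36424837158415
green_tray 0.79 [620. 295.] [548.1 275.6   5. ]
pos [467.7   4.  100.4] tool x axis [ 0.001  0.004 -1.   ] tooly yaw 92.3 j6 -1.95
shift [  2.  356.3  59.9] spin -5.7 (alt 174.3)
```

View pics/w15.png

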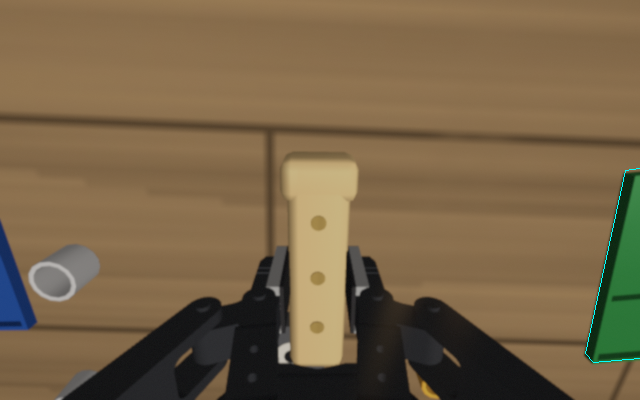

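Pale handle gripped level. j6 will reach about −2.5, which is inside its range. Carrying it to the green tray.

>>> drive_tool:
  rows:
    - [[0, 35, 5], 0]
    - [[0, 85, 14], -1]
    - [[0, 135, 23], -2]
    - [[0, 185, 31], -3]
    - [[0, 235, 40], -4]
    - [[0, 285, 48], -5]
    - [[0, 330, 56], -5.7]
    - [[0, 356.3, 59.9], -5.7]
    - [[0, 356.3, 59.9], -5.7]
    - [[0, 356.3, 59.9], -5.7]

```text
t: 29.65
tool_pos: [512.1, 361.3, 99.4]
orientation: [0.704, -0.049, 0.706, 0.05]
wrist_force: [0.6, -0.4, -0.3]
gripper_width: 0.311
```

>>> drive_tool:
  rows:
    - [[0, 0, 0], 0]

```text
t: 29.78
tool_pos: [512.0, 360.3, 99.0]
orientation: [0.704, -0.049, 0.707, 0.05]
wrist_force: [1.3, -0.1, -0.8]
gripper_width: 0.312
```

Run:
```python
from look import *
x,y,a=bay("green",0,34.5)
s=look("pics/w16.png",[("green_tray",(*TR["green"],0))])
plan(s,x,y,14.5,a)
```

```text
green_tray 0.9 [244. 155.] [484.5 301.4   5. ]
pos [512.  360.3  99. ] tool x axis [-0.003  0.001 -1.   ] tooly yaw 98.0 j6 -2.35
shift [84.5  1.7  1.8] spin -0.0 (alt 180.0)
```

View pics/w16.png

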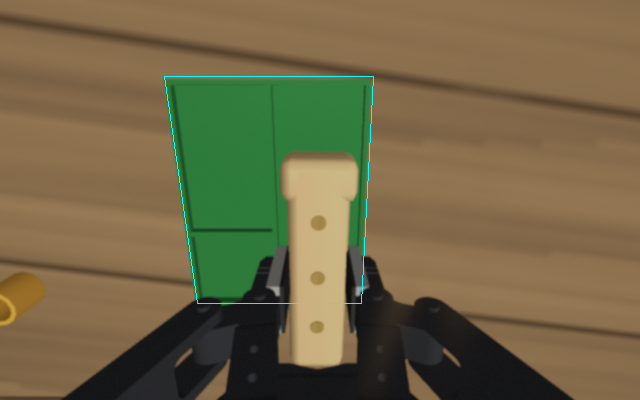

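Tray outline fits and the handle is over the long bay. Lowering.

>>> drive_tool:
  rows:
    - [[20, 1.7, 1.8], 0]
    - [[45, 1.7, 1.8], 0]
    - [[65, 1.7, 1.8], 0]
    - [[75, 1.7, 1.8], 0]
    - [[80, 1.7, 1.8], 0]
    - [[83, 1.7, 1.8], 0]
    - [[85, 1.7, 1.8], 0]
    - [[85.5, 1.7, 1.8], 0]

```text
t: 30.88
tool_pos: [513.4, 362.6, 14.0]
orientation: [0.704, -0.049, 0.706, 0.05]
wrist_force: [0.7, -0.7, -0.4]
gripper_width: 0.307
```

>>> drive_tool:
  rows:
    - [[0.5, 0, 0], 0]
    - [[0.5, 0, 0], 0]

```text
t: 31.12
tool_pos: [513.5, 362.7, 13.8]
orientation: [0.705, -0.048, 0.706, 0.05]
wrist_force: [-0.9, -0.7, 0.5]
gripper_width: 0.305
```

>>> drive_tool:
  rows:
    - [[0.5, 0, 0], 0]
    - [[0.5, 0, 0], 0]

```text
t: 31.38
tool_pos: [513.5, 362.7, 13.7]
orientation: [0.705, -0.049, 0.706, 0.05]
wrist_force: [-1.8, -1.4, 5.0]
gripper_width: 0.304
```

>>> drive_tool:
  rows:
    - [[0, 0, 0], 0]
    - [[0, 0, 0], 0]
    - [[0, 0, 0], 0]
  fingers: 42

```text
t: 31.75
tool_pos: [513.5, 362.7, 13.5]
orientation: [0.705, -0.049, 0.706, 0.05]
wrist_force: [0.7, 0.3, -0.9]
gripper_width: 0.494
```

>>> drive_tool:
  rows:
    - [[-10, 0, 0], 0]
    - [[-40, 0, 0], 0]
    - [[-75, 0, 0], 0]
    - [[-85, 0, 0], 0]
    - [[-85, 0, 0], 0]

```text
t: 32.38
tool_pos: [513.9, 362.9, 99.6]
orientation: [0.705, -0.048, 0.706, 0.05]
wrist_force: [-0.6, 1.0, -0.3]
gripper_width: 0.494
```

Run:
```python
from look import *
x,y,a=bay("green",0,34.5)
s=look("pics/w17.png",[("pale_handle",(x,y,a,3)),("brass_ferrule",(628.2,119.7,0,0))])
plan(s,628.2,119.7,100,8)
```

```text
pale_handle 0.57 [315. 198.] [510.9 360.9  12. ]
brass_ferrule 0.6 [ 18. 290.] [624.  127.7  15. ]
pos [513.9 362.9  99.6] tool x axis [-0.001  0.003 -1.   ] tooly yaw 98.0 j6 -2.35
shift [  -1.4 -256.7   79.4] spin -0.0 (alt 180.0)
```

View pics/w17.png

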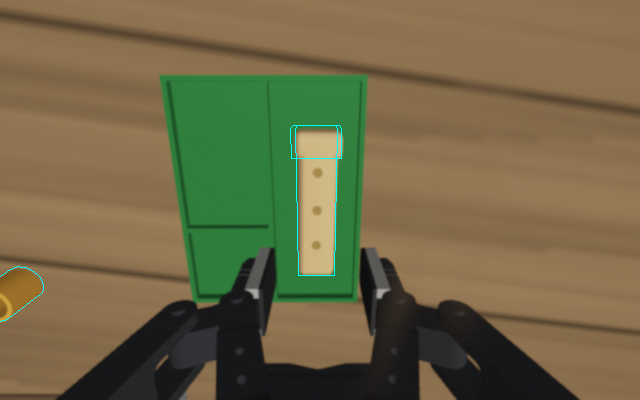

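Pale handle lies in the green long bay at (317,200). Now the brass ferrule (15,295).

>>> drive_tool:
  rows:
    - [[0, -50, 15], 0]
    - [[0, -105, 32], 0]
    - [[0, -160, 50], 0]
    - [[0, -215, 66], 0]
    - [[10, -250, 77], 0]
    - [[28, -256.7, 79.4], 0]
    - [[28, -256.7, 79.4], 0]
    - [[28, -256.7, 79.4], 0]
    - [[28, -256.7, 79.4], 0]
  fingers: 62

```text
t: 33.65
tool_pos: [627.4, 120.0, 69.5]
orientation: [0.704, -0.049, 0.706, 0.05]
wrist_force: [0.0, -0.4, -0.1]
gripper_width: 0.729
```

Run:
```python
from look import *
s=look("pics/w18.png",[("brass_ferrule",(628.2,119.7,0,0))])
plan(s,628.2,119.7,11,8)
```

```text
brass_ferrule 0.97 [315. 228.] [634.4 119.8  15. ]
pos [627.4 120.   69.5] tool x axis [-0.003  0.001 -1.   ] tooly yaw 98.1 j6 -1.92
shift [58.5 -0.5  0.9] spin 0.1 (alt -179.9)
```

View pics/w18.png

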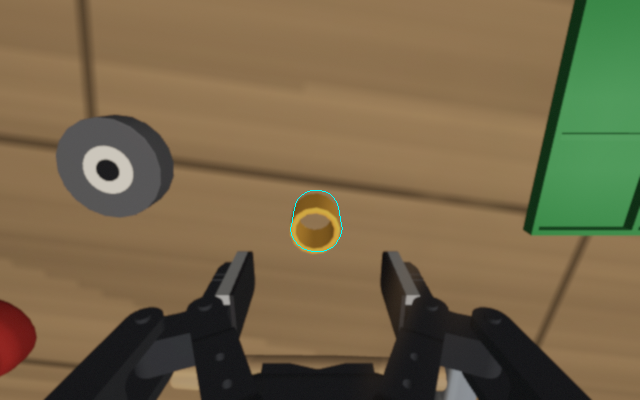

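Brass ferrule at (316,222), fitting its outline and clear of everything else.

>>> drive_tool:
  rows:
    - [[15, -0.5, 0], 0]
    - [[30, -0.5, 0], 0]
    - [[45, -0.5, 0], 0]
    - [[55, -0.5, 0], 0]
    - [[59, -0.5, 0], 0]
    - [[59, -0.5, 0], 0]
    - [[59, -0.5, 0], 0]

```text
t: 34.62
tool_pos: [627.6, 119.5, 11.0]
orientation: [0.705, -0.049, 0.706, 0.05]
wrist_force: [0.3, 0.3, -0.0]
gripper_width: 0.721
```

>>> drive_tool:
  rows:
    - [[0, 0, 0], 0]
    - [[0, 0, 0], 0]
    - [[0, 0, 0], 0]
    - [[0, 0, 0], 0]
    - [[0, 0, 0], 0]
    - [[0, 0, 0], 0]
  fingers: 0

```text
t: 35.38
tool_pos: [628.1, 119.7, 11.9]
orientation: [0.705, -0.049, 0.706, 0.05]
wrist_force: [-1.6, 0.2, 5.9]
gripper_width: 0.347
```

>>> drive_tool:
  rows:
    - [[-15, 0, 0], 0]
    - [[-50, 0, 0], 0]
    - [[-88, 0, 0], 0]
    - [[-88, 0, 0], 0]
    - [[-88, 0, 0], 0]

```text
t: 36.0
tool_pos: [627.9, 119.5, 100.2]
orientation: [0.705, -0.049, 0.706, 0.05]
wrist_force: [0.1, 0.3, -0.9]
gripper_width: 0.348
```

Run:
```python
from look import *
x,y,a=bay("green",57,-34.5);print(x,y)
s=look("pics/w19.png",[("green_tray",(*TR["green"],0))])
plan(s,x,y,100,a)
```

```text
579.2467519013918 301.9686183831395
green_tray 0.94 [580. 119.] [540.5 300.9   5. ]
pos [627.9 119.5 100.2] tool x axis [-0.001  0.002 -1.   ] tooly yaw 98.0 j6 -1.92
shift [  0.7 187.5 -22.6] spin 0.0 (alt -180.0)
```

View pics/w19.png

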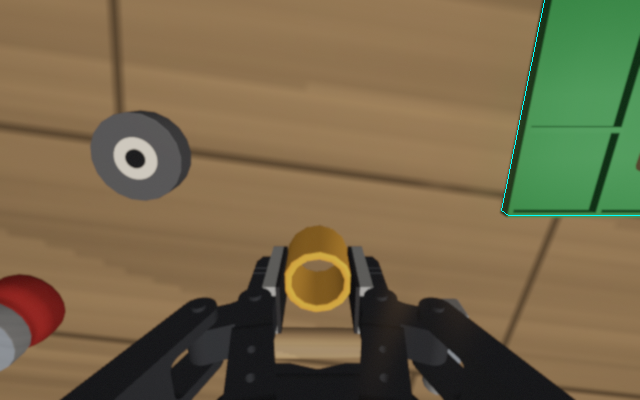

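Ferrule held upright. Carrying it to the green square bay.

>>> drive_tool:
  rows:
    - [[0, 35, -4], 0]
    - [[0, 80, -10], 0]
    - [[0, 125, -15], 0]
    - [[0, 165, -20], 0]
    - [[0, 187.5, -22.6], 0]
    - [[0, 187.5, -22.6], 0]
    - [[0, 187.5, -22.6], 0]
    - [[0, 187.5, -22.6], 0]

```text
t: 37.1
tool_pos: [579.1, 300.6, 99.3]
orientation: [0.704, -0.049, 0.706, 0.05]
wrist_force: [0.5, -0.1, -0.9]
gripper_width: 0.344
```

Run:
```python
from look import *
x,y,a=bay("green",57,-34.5)
s=look("pics/w20.png",[("green_tray",(*TR["green"],0))])
plan(s,x,y,15,a)
```

```text
green_tray 0.61 [349. 113.] [511.  314.4   5. ]
pos [579.1 300.6  99.3] tool x axis [-0.003  0.001 -1.   ] tooly yaw 98.0 j6 -2.21
shift [84.3  1.2  0.6] spin -0.0 (alt 180.0)
```

View pics/w20.png

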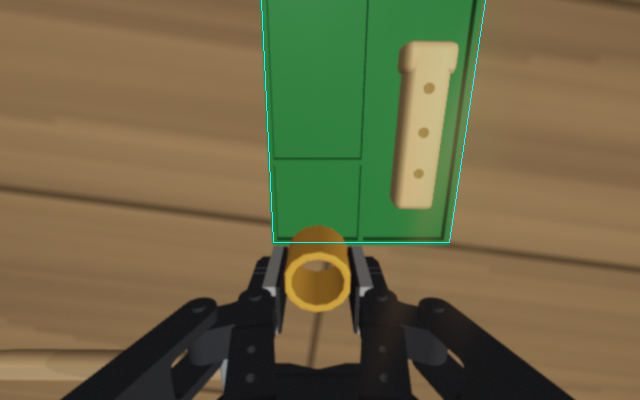

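Same geometry as for the blue square bay. Lowering.

>>> drive_tool:
  rows:
    - [[20, 1.2, 0.6], 0]
    - [[45, 1.2, 0.6], 0]
    - [[65, 1.2, 0.6], 0]
    - [[75, 1.2, 0.6], 0]
    - [[80, 1.2, 0.6], 0]
    - [[83, 1.2, 0.6], 0]
    - [[84.5, 1.2, 0.6], 0]
    - [[84.5, 1.2, 0.6], 0]

```text
t: 38.2
tool_pos: [579.5, 302.4, 15.3]
orientation: [0.705, -0.049, 0.706, 0.05]
wrist_force: [0.4, 0.3, -0.6]
gripper_width: 0.342
```

>>> drive_tool:
  rows:
    - [[0.5, 0, 0], 0]
    - [[0.5, 0, 0], 0]

```text
t: 38.45
tool_pos: [579.6, 302.5, 15.1]
orientation: [0.705, -0.049, 0.706, 0.05]
wrist_force: [-0.1, -0.1, -1.0]
gripper_width: 0.345
```

>>> drive_tool:
  rows:
    - [[0.7, 0, 0], 0]
    - [[0.7, 0, 0], 0]

```text
t: 38.7
tool_pos: [579.6, 302.5, 14.9]
orientation: [0.705, -0.049, 0.706, 0.05]
wrist_force: [-2.4, -0.5, 5.1]
gripper_width: 0.343
```

>>> drive_tool:
  rows:
    - [[0, 0, 0], 0]
    - [[0, 0, 0], 0]
    - [[0, 0, 0], 0]
  fingers: 43

```text
t: 39.08
tool_pos: [579.7, 302.5, 14.7]
orientation: [0.705, -0.049, 0.706, 0.05]
wrist_force: [-0.1, -0.2, 0.7]
gripper_width: 0.505
```

>>> drive_tool:
  rows:
    - [[-10, 0, 0], 0]
    - [[-40, 0, 0], 0]
    - [[-90, 0, 0], 0]
    - [[-130, 0, 0], 0]
    - [[-130, 0, 0], 0]
    - [[-130, 0, 0], 0]

```text
t: 39.83
tool_pos: [579.6, 302.2, 145.1]
orientation: [0.705, -0.048, 0.706, 0.05]
wrist_force: [0.0, -0.7, -1.1]
gripper_width: 0.503
```

Run:
```python
from look import *
x,y,a=bay("green",57,-34.5)
s=look("pics/w21.png",[("brass_ferrule",(x,y,0,3))])
for c in ("top","scene"):
    p=arm.get_image(c); cv2.imwrite(f"pics/{c}F.png",p["image"][:,:,::-1])
    K=p["camera_matrix"];T=wfc(p)
    for n,z in [("dark_handle",3),("pale_handle",3),("stone",3),("wheel",0),("tin",0)]:
        for d in arm.masks_of(p,n):
            if d["score"]<.4: continue
            w=ray(d["uv"],K,T,12); x,y,t,f=fit(n,d["region"],K,T,w[0],w[1],0.05,z=z,sym=M[n][0].shape[0]>8)
            print(c,n,round(d["score"],2),np.round(d["uv"]),"%.1f %.1f %.1f err %.2f"%(x,y,np.degrees(t),f))
    print(np.array([d["uv"] for d in arm.boxes_of(p,"hammer")[:1]]).round())
```

```text
brass_ferrule 0.63 [323. 194.] [586.4 308.2  15. ]
top dark_handle 0.73 [428. 240.] 509.8 -288.8 2.8 err 0.11
top pale_handle 0.73 [152. 236.] 513.2 363.6 5.2 err 0.10
top stone 0.92 [458. 248.] 479.5 -359.3 3.9 err 0.05
top stone 0.85 [428. 135.] 760.3 -301.4 -5.1 err 0.07
top wheel 0.77 [314. 194.] 609.4 -11.6 2.9 err 0.04
top wheel 0.52 [174. 206.] 609.4 396.1 -43.0 err 1.00
top tin 0.73 [359. 132.] 760.0 -118.0 -0.9 err 0.22
[[234. 133.]]
scene dark_handle 0.73 [219. 158.] 507.8 -289.9 6.8 err 0.18
scene pale_handle 0.89 [502. 219.] 510.2 362.9 5.0 err 0.17
scene stone 0.94 [204. 147.] 478.8 -359.9 2.4 err 0.06
scene stone 0.94 [154. 214.] 762.7 -299.3 -5.3 err 0.04
scene wheel 0.78 [313. 205.] 608.5 -11.9 6.8 err 0.07
scene tin 0.55 [230. 232.] 760.6 -121.3 -10.5 err 0.15
scene tin 0.49 [480. 224.] 574.6 357.8 -32.1 err 0.69
[[380. 271.]]
```

View pics/w21.png

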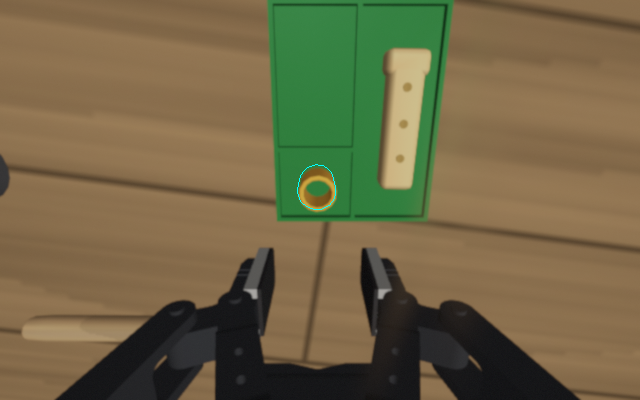

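View pics/sceneF.png

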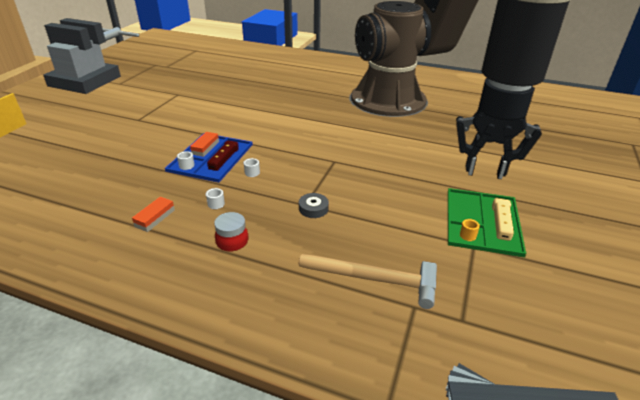

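View pics/topF.png

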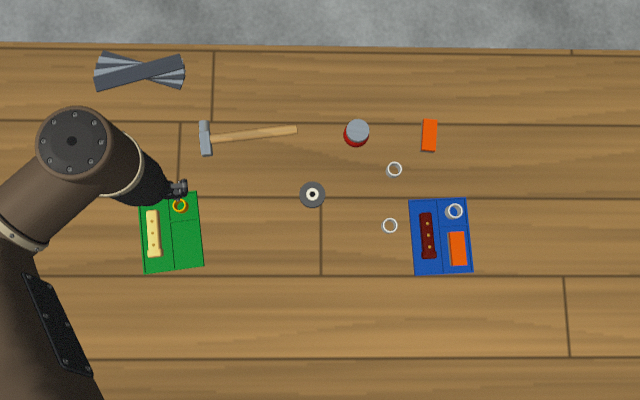

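All five parts are in their bays, upright and flat, the bystanders haven't moved, and the gripper is 145 mm up and touching nothing.

```bash
python3 -c "
from bench import arm
print(arm.hand_in())"
```

```text
the job is handed in; nothing more can be done
None
```

Both kits are made up and the job is handed in, at about 40 s of the 120 s allowed.

- **Blue tray (finished first):** it got the dark handle, then the steel ferrule nearest the base (479 mm), then the stone nearest the base (622 mm).
- **Green tray:** it then got the pale handle and the brass ferrule. Its oblong bay is empty.

**Last checks:** the wrist, top and scene pictures show each part in its own bay, the same way up as at the start and clear of the rims and dividers. In the top view, the handles and the stone lie within about 1.5 mm of their bay centres. The ferrules matched their predicted outlines in the wrist view. The wheel, tin, hammer and look-alikes are where they started, to within 1–3 mm of camera and network scatter. The largest wrist force in the readings returned by my moves was about 8 N.

**Disagreements:** the scene-camera fits for the handles were looser, up to 3 mm and 4° off, because the chamfered outline fits the model poorly. The top fit put the pale handle at 5° against the tray's 8°. The networks also gave a few false hits (two in the final check, a wheel and a tin), which I ignored after looking at the pictures.

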